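Draw the long bearing carrier off its guide rod

ROBOT

A 6-joint arm with a two-finger parallel gripper is mounted at the origin on a cart in front of the work surface, level with it; the furniture and walls round the work are solid. World frame = base frame: x ahead of the robot, y to its left, z up, the work surface at z = 0. Lengths are in mm, angles in rad, forces in N, time in s.
With the tool pointing down it reaches from about 275 to 1000 mm from the base axis. Payload 8.4 kg.
Tool frame: the origin (TCP) lies midway between the tips of the shut fingers; the grasp point (between the pads) lies 19 mm behind it; z points along the fingers, y is the line along which they close (so a half turn about z gives the same grasp; the last joint's range is limited). The gripper opens to 85 mm and grips with 20 to 120 N. Pads are 22 mm wide; open, the fingers measure 114 mm over their backs; the gripper's body (76 mm by 85 mm) begins 54 mm behind the grasp point. The pads swing forward as they close: fully open they stand 13 mm farther back than shut.
Start: joints at [-1.136, 0.353, 1.633, -0, 1.155, -0.002], TCP at [264.4, -566.322, 231.281] pointing down, gripper open.
Joint ranges: [-2.63, 2.63], [-0.92, 2.1], [0.06, 2.66], [-1.3, 4.44], [0, 2.69], [-3.02, 3.02]. Speed limits (rad/s): [2.22, 2.22, 2.79, 3.14, 3.14, 3.14].

INTERFACE

Orientations are given as [roll, pitch, yaw] about the fixed x, y, z axes, in that order (R = Rz(yaw) Ry(pitch) Rx(roll)).
In Python, from workcell import get_obs, grab_frame, hand_in gives the robot as it stands. The module is installed in compiled form; this text tells all that it offers.
- The arm moves only by the shell command python3 -m crank 'ROWS' [OPENING] [FORCE]. ROWS is text: rows parted by semicolons, each of 6 numbers parted by spaces: the shift along the tool's x, y, z in units of 30 mm (1.0 is 30 mm), then the turn, a rotation vector about the tool's x, y, z in units of 10 degrees (1.0 is 10 degrees). In form: tx ty tz ax ay az; .... A call has 1 to 20 rows; each row is the pose to reach, as a shift and turn from the pose commanded when the call began, along the tool's axes at that moment; what a row does not reach only later rows make up. A row lasts 1/8 s, in which the tool goes at most 62.5 mm and 10.7 degrees, less where a joint would pass 70% of its speed; a pose out of reach is approached as far as the arm can. A call with a gripper value outside its range is refused whole. OPENING is the closure, from -1 (fully open) to 1 (shut), so that 0 is half open, set as the call begins (- or left out, the last holds). The fingers move at their own pace and stop on an object; FORCE is the grip in N (left out, the last holds). Time passes only in rows, so rows that repeat a pose let the fingers close. It gives the time, the measured TCP pose, the force, the opening and the grip force at its end, in the units of the state.
- get_obs(): the state, without advancing time (a new reading comes with each control period).
- grab_frame(name): name is "side" or "top"; returns a dict with "pixels" (384x512x3 uint8, red, green, blue), "K" (3x3 intrinsics, pixels), "view" (4x4, takes a point from world to camera coordinates). Camera axes: x right, y down, z forward; pixel columns grow to the right and rows downward; lengths in mm; the calibration is good to about 2 mm. A picture is of the moment at which its call begins. There is no depth.
- hand_in(): hands the job in; it is judged then, once.
The state is a dict: "time_s": time; "joint_pos": joint angles; "joint_vel": joint speeds; "effort": joint torques, N m; "eef_pos": TCP position; "tool_rot": TCP orientation; "contact_force": force on the tool from outside, world axes, zero at the start; "moment": the same for the moment, N m; "finger_gap": opening from 0.0 (shut) to 1.0 (fully open); "finger_force": force on a finger pad.
Only numpy, scipy, OpenCV 4.12 (cv2) and the standard library are available. Lean on these libraries where they do the work, as an engineer would, in place of code of your own. Each camera call takes 0.05 s, during which the arm holds its last target. There are 200 camera calls.

TASK

Two aluminium bearing carriers are parked on the two rods of the grey stand. Slide the longer carrier straight off the open end of its rod, still in your grip, and then lay it gently in the white tray, without dropping it. Leave the shorter carrier where it is on its rod.

Things in the scene. Friction and masses are not known exactly. Their poses are not given: they have to be found in the camera images.
- long_carrier: The longer carrier: a plain aluminium block, square outside 36 x 36 mm and 50 mm long, 0.08 to 0.17 kg, with a round 22 mm bore right through its length. Origin at the centre of the block; its x axis runs along the bore, z up. It hangs loosely on one of the stand's rods, resting on the top of its bore, its centre about 5 mm below the rod axis, its sides upright; 75 to 90 mm of travel frees it from the rod's open end.
- short_carrier: The shorter carrier, to be left alone: same block and bore, 36 x 36 mm and only 28 mm long, hanging on the other rod. Origin at its centre, x along the bore, z up.
- stand: Fixed grey stand: base plate 110 x 190 x 12 mm and an upright plate 16 mm thick, 190 mm wide, its top at 134 mm. Origin on the bench under the middle of the upright; z up, y along the upright's width. Two level steel rods of 12 mm diameter, axes 115 mm above the bench at y = +65 and -65 mm, reach out from the upright along -x (towards the robot) and end freely at x = -120 mm; a small 26 mm flange sits at the root, up to x = -14 mm. Either rod may carry the long carrier.
- tray: Fixed shallow open tray, white plastic, outside 160 (x) x 200 (y) x 22 mm high, walls and floor 4 mm thick. Origin at the centre of its underside on the bench, z up.
Mind the look-alikes: they are no part of the job. Leave any turquoise look-alike of the long_carrier alone.

How it is judged (in metres and radians):
On the way:
1. the long carrier is drawn clear of the open end of its rod, held at about rod height (centre above 80 mm) (x of long_carrier in the frame of stand below -0.144 m and height (world z) of long_carrier above 0.08 m), for 0.1 s.
At the end, for the whole second after the job is handed in: The long carrier rests inside the tray on its floor, on a side or an end (centre within 62 mm of the tray's middle along its 160 mm side and 82 mm along its 200 mm side, at most 33 mm above its underside), released and still; the short carrier is on its rod within 15 mm of where it was (x of long_carrier in the frame of tray between -0.062 and 0.062 m and y of long_carrier in the frame of tray between -0.082 and 0.082 m and z of long_carrier in the frame of tray below 0.033 m and linear speed of long_carrier below 0.02 m/s and distance of short_carrier from where it was at the start of the episode below 0.015 m); the robot touches nothing.
It fails at once if the short carrier is shifted by more than 15 mm (distance of short_carrier from where it was at the start of the episode above 0.015 m).
It fails at once if the long carrier is dropped (moves faster than 0.8 m/s with its centre below 60 mm) (height (world z) of long_carrier below 0.06 m and linear speed of long_carrier above 0.8 m/s).
It also fails if it takes over 38 s, if anything falls off the work surface, if the arm or the gripper's body presses on something with over 40 N, if the wrist force passes 120 N, or if a joint passes its speed limit or range.

## Working session

There is one attempt and no reset: what is moved stays moved. The work goes in short steps, Python scripts to look and compute and a shell command to move; the robot and the scene stay as the last step left them, time stands still between calls to the robot, and variables do not carry over. Pictures are saved under pics/ and viewed, at most 10 in all, crops included, and the job is handed in when it is done.

```bash
mkdir -p pics
python3 - <<'E'
from workcell import *
import cv2,pickle
for n in("side","top"):
    f=grab_frame(n);pickle.dump(f,open(n+"0.pkl","wb"));cv2.imwrite(f"pics/{n}0.png",f["pixels"][:,:,::-1]);print(f["K"].tolist(),f["view"].round(4).tolist())
o=get_obs();print(o)
E
```

```text
[[385.54551190936434, 0.0, 260.78062603098397], [0.0, 385.54551190936434, 190.69886013110715], [0.0, 0.0, 1.0]] [[-0.93, -0.3675, -0.0014, 462.0485], [-0.2397, 0.6095, -0.7556, 307.9932], [0.2786, -0.7024, -0.655, 633.6637], [0.0, 0.0, 0.0, 1.0]]
[[371.11619481868803, 0.0, 252.7092950281232], [0.0, 371.11619481868803, 193.9569010457771], [0.0, 0.0, 1.0]] [[-0.0085, -0.9996, -0.0276, -132.7191], [-0.9816, 0.0136, -0.1906, 568.1566], [0.1909, 0.0255, -0.9813, 849.0086], [0.0, 0.0, 0.0, 1.0]]
{'time_s': 0.1, 'joint_pos': array([-1.13638297e+00,  3.53578792e-01,  1.63410536e+00,  5.11679136e-05,
        1.15519388e+00, -2.41100148e-03]), 'joint_vel': array([ 1.12782374e-03, -1.61287757e-03, -4.64399203e-04,  2.55050799e-04,
        4.75738935e-05, -1.85474568e-03]), 'effort': array([-1.57576178e-03, -6.06361628e+01, -3.42817533e+01, -7.81941048e-05,
        3.97962547e-03, -2.95254415e-05]), 'eef_pos': array([ 264.23295939, -565.89798172,  230.61730339]), 'tool_rot': array([-3.14030738e+00, -4.98844914e-05,  4.36803642e-01]), 'contact_force': array([-0.17985898, -0.4767574 ,  0.23725389]), 'moment': array([ 0.0119224 , -0.00172931,  0.033436  ]), 'finger_force': 0.0, 'finger_gap': 0.9978276829502774}
```

View pics/side0.png

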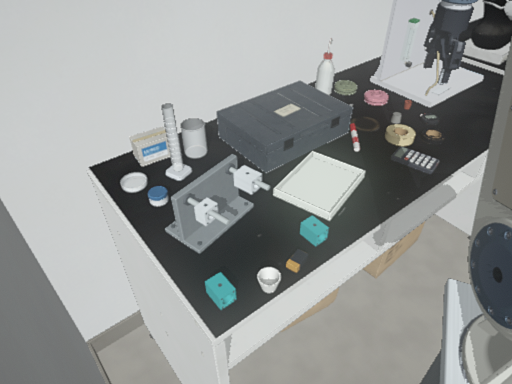

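View pics/top0.png

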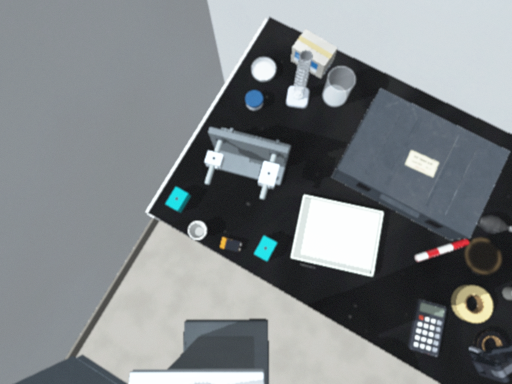

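Stand at about (245,155) in the top picture, with carriers at (213,158) and (270,174); the tray is at (338,235). The turquoise blocks at (178,198) and (265,248) are look-alikes. The carrier at (270,174) top / (247,180) side seems longer; I'll confirm it in an enlarged crop.

Run:
```python
import cv2,numpy as np
a=cv2.imread("pics/top0.png")[115:215,190:310];b=cv2.imread("pics/side0.png")[155:255,160:280]
r=lambda i:cv2.resize(i,None,fx=6,fy=5.9,interpolation=cv2.INTER_CUBIC)
cv2.imwrite("pics/c_top.png",r(a));cv2.imwrite("pics/c_side.png",r(b))
```

```text
(no output)
```

View pics/c_top.png

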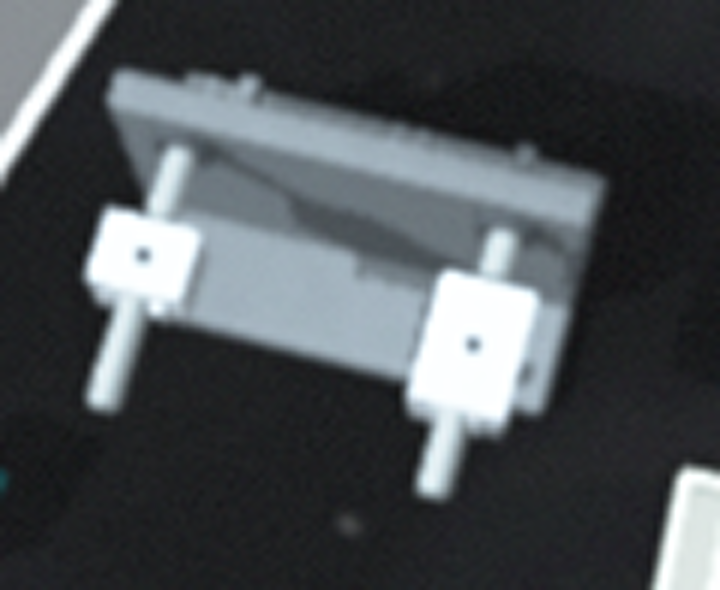

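View pics/c_side.png

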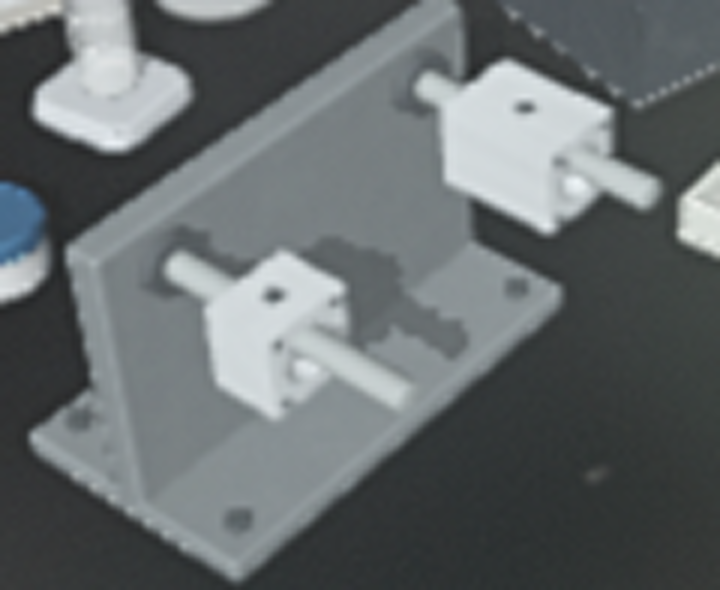

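The longer block sits on the right-hand rod (y=-65): its top-face dot is at crop (474,344) and (524,107), about 1.45 times longer than wide. The left block is about 0.8 and so is the short one. Now I'll fit the poses.

```bash
cat > h.py <<'E'
import numpy as np,pickle
from scipy.optimize import least_squares
F={n:pickle.load(open(f"{n}0.pkl","rb")) for n in("side","top")}
def proj(n,P):
    f=F[n];c=f["view"][:3,:3]@np.asarray(P,float)+f["view"][:3,3];q=f["K"]@c;return q[:2]/q[2]
def crop(n,u,v): x0,y0=(190,115) if n=="top" else (160,155);return np.array([(u+.5)/6-.5+x0,(v+.5)/5.9-.5+y0])
def W(p,l): c,s=np.cos(p[2]),np.sin(p[2]);return np.array([p[0]+c*l[0]-s*l[1],p[1]+s*l[0]+c*l[1],l[2]])
E
python3 - <<'E'
from h import *
T=[((-120,-65,115),"top",435,490),((-120,65,115),"top",104,405),((8,95,134),"top",118,70),((-8,95,134),"top",110,103),((8,-95,134),"top",607,180),((-8,-95,134),"top",587,228),
((-120,-65,115),"side",652,190),((-120,65,115),"side",403,393),((-8,95,134),"side",105,262),((8,95,134),"side",70,247)]
f=lambda p:np.concatenate([proj(n,W(p,l))-crop(n,u,v) for l,n,u,v in T])
r=least_squares(f,[600,100,0]);print("stand",r.x,f(r.x).reshape(-1,2).round(1).tolist());p=r.x
for nm,D,s in(("long",[("top",474,344),("side",524,107)],-65),("short",[("top",143,254),("side",274,295)],65)):
    g=lambda q:np.concatenate([proj(n,q)-crop(n,u,v) for n,u,v in D])
    q=least_squares(g,[500,100,128]).x
    h=lambda x:np.concatenate([proj(n,W(p,(x[0],s,128)))-crop(n,u,v) for n,u,v in D])
    x=least_squares(h,[-60]);print(nm,"free",q,"onrod x",x.x,W(p,(x.x[0],s,110)),x.fun)
C=[(80,100),(80,-100),(-80,-100),(-80,100)]
D=[("top",a) for a in((303,195),(384,209),(374,276),(291,260))]+[("side",a) for a in((315,154),(365,171),(333,214),(275,186))]
# side order: find by best cyclic shift
best=None
for k in range(4):
  t=lambda p:np.concatenate([proj(n,W(p,C[(i+(k if n=="side" else 0))%4]+(22,)))-np.array(a) for i,(n,a) in enumerate(D)])
  r=least_squares(t,[450,-80,-.1])
  if best is None or r.cost<best[0]: best=(r.cost,r.x,t(r.x).round(1),k)
print(best)
for n,z in(("red",0),):pass
E
```

```text
stand [ 6.77275583e+02 -1.32657016e+02 -2.74226380e-01] [[0.5, 0.7], [0.5, 0.7], [0.3, -0.3], [-0.3, 0.6], [-0.8, 1.2], [0.8, -0.3], [-0.2, -0.1], [1.4, 0.1], [-2.0, -0.1], [-1.7, -0.8]]
long free [ 599.63679132 -177.19096566  126.5642253 ] onrod x [-62.94900328] [ 599.07652069 -178.18155483  110.        ] [ 0.50115198  0.2667223   0.21632802 -0.77097085]
short free [636.60004579 -52.52983824 127.13679433] onrod x [-60.98769063] [636.16884844 -53.57013493 110.        ] [ 0.52821409  0.50124025  0.02221829 -0.71481017]
(np.float64(22.672425055297623), array([ 4.66246468e+02, -3.45300021e+02, -2.16758640e-01]), array([ 0.3,  0.9, -0.7,  3. , -0.3,  1. ,  0.3, -0.6, -2.9, -3.9,  0.6,
       -1.5, -0.8, -0.6, -1. ,  2.4]), 1)
```

```bash
cat >> h.py <<'E'
from workcell import get_obs
from scipy.spatial.transform import Rotation as Ro
def go(pos,yaw):
    o=get_obs();R=Ro.from_euler("xyz",o["tool_rot"]);G=Ro.from_euler("xyz",[np.pi,0,yaw])
    print("t",o["time_s"],"shift",(R.inv().apply(np.array(pos)-o["eef_pos"])/30).round(3),"turn",np.degrees((R.inv()*G).as_rotvec()/10).round(3),"F",o["contact_force"].round(1),"gap",o["finger_gap"],o["finger_force"])
E
python3 -c "
from h import *
go([599,-178,200],-.274)"
```

```text
t 0.1 shift [15.581 -6.994  1.03 ] turn [-7.000e-03  2.000e-03  4.073e+00] F [-0.2 -0.5  0.2] gap 0.9978276829502774 0.0
```

```bash
R="1"; python3 -m crank '5 -2.2 0 0 0 1; 10 -4.5 0 0 0 2; 15.58 -7 0.5 0 0 3; 15.58 -7 1.03 0 0 4.07; 15.58 -7 1.03 0 0 4.07; 15.58 -7 1.03 0 0 4.07; 15.58 -7 1.03 0 0 4.07; 15.58 -7 1.03 0 0 4.07; 15.58 -7 1.03 0 0 4.07; 15.58 -7 1.03 0 0 4.07; 15.58 -7 1.03 0 0 4.07; 15.58 -7 1.03 0 0 4.07; 15.58 -7 1.03 0 0 4.07' -1 30
python3 - <<'E'
from h import *
from workcell import *
import cv2
go([599,-178,93],-.274)
f=grab_frame("side");cv2.imwrite("pics/a1.png",cv2.resize(f["pixels"][120:270,150:350,::-1],None,fx=4,fy=4,interpolation=cv2.INTER_CUBIC))
E
```

```text
time_s: 1.72
eef_pos: [598.6, -179.3, 200.6]
tool_rot: [3.142, -0.0, -0.275]
contact_force: [0.1, 0.4, 0.1]
finger_gap: 0.998
finger_force: 0.0
t 1.725 shift [ 1.000e-03 -4.600e-02  3.588e+00] turn [ 0.    -0.001 -0.006] F [0.1 0.4 0.1] gap 0.9975551157742851 0.0
```

View pics/a1.png

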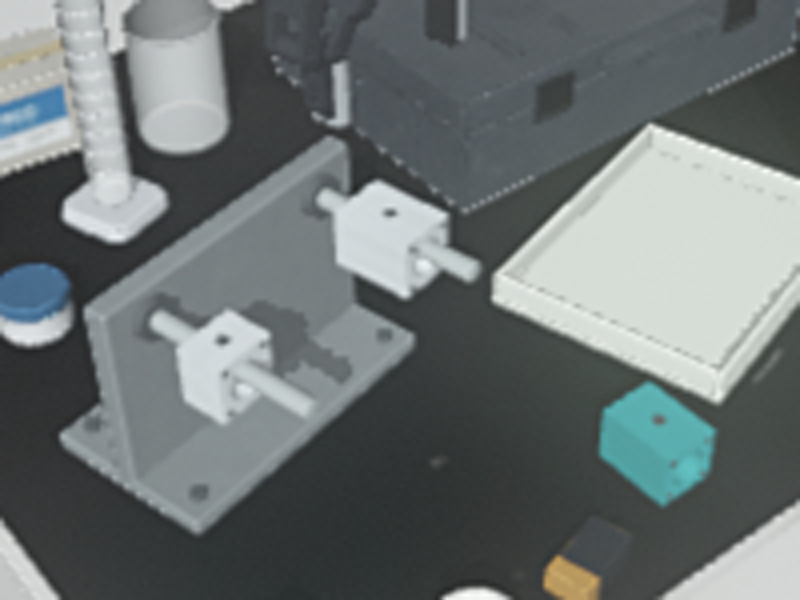

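The fingers straddle the long carrier: tips at (340,115) and (450,35), carrier dot at (390,212). Descending and closing.

```bash
python3 -m crank '0 -0.05 1.2 0 0 0; 0 -0.05 2.4 0 0 0; 0 -0.05 3 0 0 0; 0 -0.05 3.55 0 0 0; 0 -0.05 3.55 0 0 0; 0 -0.05 3.55 0 0 0' -1
python3 -m crank '0 0 0 0 0 0; 0 0 0 0 0 0; 0 0 0 0 0 0; 0 0 0 0 0 0; 0 0 0 0 0 0; 0 0 0 0 0 0; 0 0 0 0 0 0; 0 0 0 0 0 0' 1 30
```

```text
time_s: 2.52
eef_pos: [600.2, -177.1, 94.8]
tool_rot: [3.142, -0.001, -0.274]
contact_force: [-0.6, 0.3, 0.8]
finger_gap: 1.0
finger_force: 0.0
time_s: 3.52
eef_pos: [599.7, -176.9, 94.3]
tool_rot: [3.142, -0.001, -0.273]
contact_force: [-1.5, -0.9, 5.6]
finger_gap: 0.419
finger_force: 33.4
```

```bash
python3 -m crank '0 0 -0.08 0 0 0; 0 0 -0.15 0 0 0; 0 0 -0.15 0 0 0; -0.3 0 -0.15 0 0 0; -0.6 0 -0.15 0 0 0; -0.6 0 -0.15 0 0 0' 1 40
python3 -m crank '-0.4 0 0 0 0 0; -0.8 0 0 0 0 0; -1.2 0 0 0 0 0; -1.6 0 0 0 0 0; -1.6 0 0 0 0 0'
```

```text
time_s: 4.28
eef_pos: [581.0, -171.7, 98.2]
tool_rot: [-3.142, 0.001, -0.274]
contact_force: [0.5, -0.2, -0.8]
finger_gap: 0.416
finger_force: 39.9
time_s: 4.9
eef_pos: [534.9, -158.7, 98.4]
tool_rot: [-3.142, 0.001, -0.274]
contact_force: [-0.4, 0.6, -0.4]
finger_gap: 0.417
finger_force: 39.9
```

```bash
python3 -m crank '-0.4 0 0 0 0 0; -0.8 0 0 0 0 0; -1.2 0 0 0 0 0; -1.6 0 0 0 0 0; -1.7 0 0 0 0 0; -1.7 0 0 0 0 0; -1.7 0 0 0 0 0'
python3 - <<'E'
from h import *
from workcell import *
import cv2
f=grab_frame("side");cv2.imwrite("pics/a2.png",cv2.resize(f["pixels"][120:270,180:380,::-1],None,fx=4,fy=4,interpolation=cv2.INTER_CUBIC))
go([466,-345,98],-.217)
E
```

```text
time_s: 5.78
eef_pos: [487.3, -145.4, 98.5]
tool_rot: [-3.142, -0.001, -0.274]
contact_force: [-1.2, -0.2, -0.4]
finger_gap: 0.417
finger_force: 39.9
t 5.825 shift [1.115 6.598 0.015] turn [ 0.    -0.003 -0.324] F [-0.4  0.5 -0.5] gap 0.4106296725452398 39.919155137613416
```

View pics/a2.png

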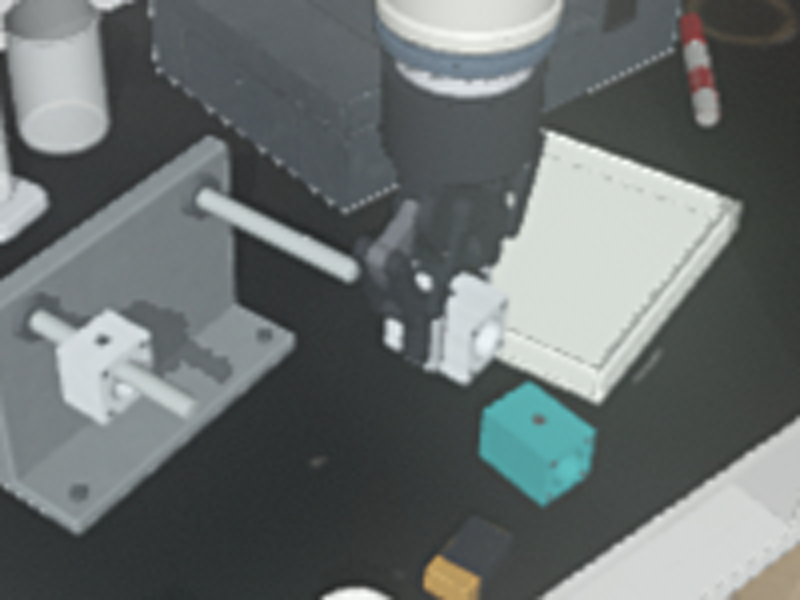

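The carrier, at (475,325), is clear of the rod end at (350,270), and the short carrier hasn't moved. Moving over the tray.

```bash
python3 -m crank '0.2 1 0 0 0 -0.1; 0.4 2.2 0 0 0 -0.2; 0.6 3.5 0 0 0 -0.32; 0.8 4.7 0 0 0 -0.32; 1 5.7 0 0 0 -0.32; 1.1 6.3 0 0 0 -0.32; 1.12 6.6 0 0 0 -0.32; 1.12 6.6 0 0 0 -0.32; 1.12 6.6 0 0 0 -0.32'
python3 -m crank '0 0 0.4 0 0 0; 0 0 0.8 0 0 0; 0 0 1.2 0 0 0; 0 0 1.6 0 0 0; 0 0 2 0 0 0; 0 0 2.3 0 0 0; 0 0 2.5 0 0 0; 0 0 2.6 0 0 0; 0 0 2.7 0 0 0; 0 0 2.75 0 0 0; 0 0 2.75 0 0 0; 0 0 2.75 0 0 0'
python3 - <<'E'
from h import *
from workcell import *
import cv2
f=grab_frame("side");cv2.imwrite("pics/a3.png",cv2.resize(f["pixels"][120:270,220:420,::-1],None,fx=4,fy=4,interpolation=cv2.INTER_CUBIC))
go([466,-345,7],-.217)
E
```

```text
time_s: 6.95
eef_pos: [465.7, -344.1, 98.3]
tool_rot: [-3.141, 0.0, -0.217]
contact_force: [0.1, -0.0, -1.6]
finger_gap: 0.415
finger_force: 40.1
time_s: 8.45
eef_pos: [465.8, -345.1, 16.1]
tool_rot: [3.141, -0.0, -0.218]
contact_force: [0.3, -0.7, -0.5]
finger_gap: 0.414
finger_force: 40.1
t 8.5 shift [ 0.006 -0.003  0.301] turn [ 0.001 -0.002 -0.004] F [-0.8  1.1 -1.4] gap 0.4140143375078253 40.09638050571084
```

View pics/a3.png

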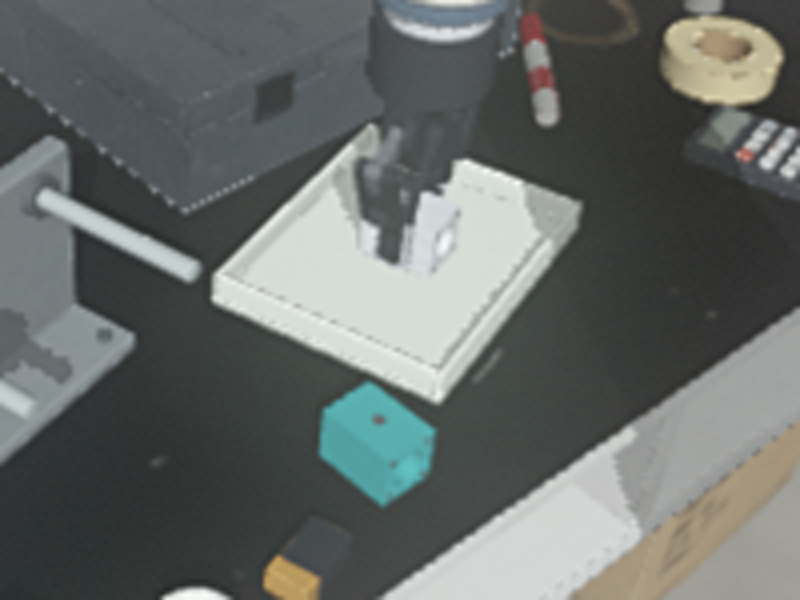

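The carrier, at about (410,240), is just above the middle of the tray floor. Lowering it until it touches.

```bash
python3 -m crank '0 0 0.08 0 0 0; 0 0 0.16 0 0 0; 0 0 0.23 0 0 0; 0 0 0.23 0 0 0; 0 0 0.23 0 0 0'
```

```text
time_s: 9.12
eef_pos: [465.7, -345.0, 8.9]
tool_rot: [-3.142, 0.0, -0.218]
contact_force: [0.5, 0.1, -1.1]
finger_gap: 0.416
finger_force: 40.1
```

```bash
python3 -m crank '0 0 0.03 0 0 0; 0 0 0.06 0 0 0; 0 0 0.06 0 0 0; 0 0 0.06 0 0 0'
python3 -m crank '0 0 0.02 0 0 0; 0 0 0.04 0 0 0; 0 0 0.04 0 0 0; 0 0 0.04 0 0 0'
```

```text
time_s: 9.62
eef_pos: [465.7, -345.0, 7.2]
tool_rot: [3.142, 0.0, -0.218]
contact_force: [0.2, -0.6, -0.6]
finger_gap: 0.418
finger_force: 40.1
time_s: 10.12
eef_pos: [465.8, -345.0, 6.9]
tool_rot: [3.141, -0.0, -0.218]
contact_force: [-2.2, 2.3, 10.7]
finger_gap: 0.416
finger_force: 41.5
```

Touching the floor. Releasing and rising.

```bash
python3 -m crank '0 0 0 0 0 0; 0 0 0 0 0 0; 0 0 0 0 0 0; 0 0 0 0 0 0; 0 0 0 0 0 0; 0 0 0 0 0 0' -1
python3 -m crank '0 0 -0.3 0 0 0; 0 0 -1 0 0 0; 0 0 -2 0 0 0; 0 0 -3.5 0 0 0; 0 0 -5 0 0 0; 0 0 -6 0 0 0; 0 0 -6 0 0 0; 0 0 -6 0 0 0'
python3 - <<'E'
from workcell import *
import cv2
f=grab_frame("side");cv2.imwrite("pics/a4.png",cv2.resize(f["pixels"][110:260,180:380,::-1],None,fx=4,fy=4,interpolation=cv2.INTER_CUBIC))
E
```

```text
time_s: 10.88
eef_pos: [465.7, -345.0, 5.9]
tool_rot: [-3.142, 0.0, -0.218]
contact_force: [0.2, -0.5, -1.4]
finger_gap: 1.001
finger_force: 0.0
time_s: 11.88
eef_pos: [465.3, -344.7, 185.6]
tool_rot: [-3.141, 0.001, -0.218]
contact_force: [0.5, 0.4, 0.1]
finger_gap: 0.998
finger_force: 0.0
```

View pics/a4.png

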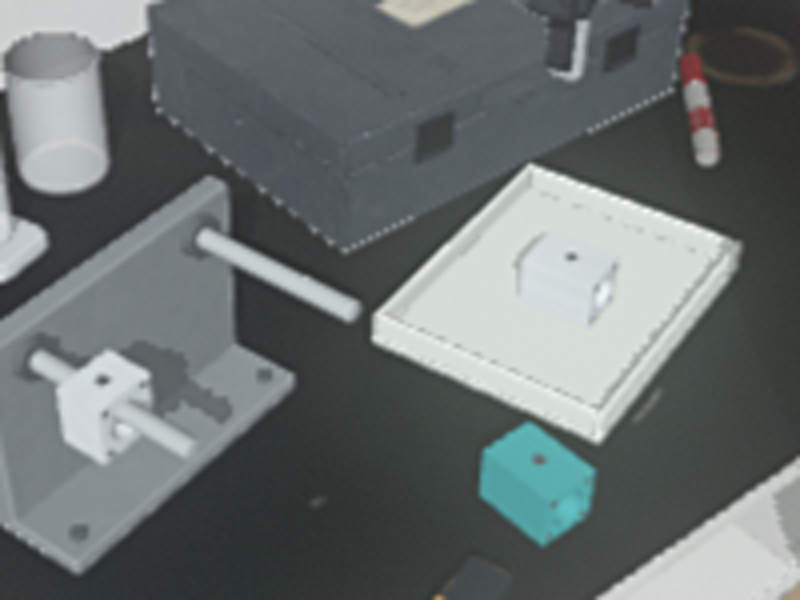

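The carrier lies flat in the middle of the tray at (568,278), the short carrier is untouched at (103,405), and the gripper is clear.

```bash
python3 -c "
from workcell import *
print(hand_in())"
```

```text
the job is handed in; nothing more can be done
None
```

The long carrier was slid off the open end of its rod in the grip and laid flat near the middle of the tray. The short carrier stayed on its rod, and I handed the job in at about 12 s; no verdict came back.

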